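# Seat a fresh filter cartridge in the vacuum's dust trap and latch it

### The arm

A 6-joint arm with a two-finger parallel gripper is mounted at the origin on a cart in front of the work surface, level with it; the furniture and walls round the work are solid. World frame = base frame: x ahead of the robot, y to its left, z up, the work surface at z = 0. Lengths are in m, angles in degrees, forces in N, time in s.
With the tool pointing down it reaches from about 0.35 to 0.95 m from the base axis. Payload 17.4 kg.
Tool frame: the origin (TCP) lies midway between the tips of the shut fingers; the grasp point (between the pads) lies 19 mm behind it; y points along the fingers, z is the direction in which the jaws open and shut, and the axes are right-handed (so a half turn about y gives the same grasp; the last joint's range is limited). The gripper opens to 93 mm and grips with 3 to 60 N. Pads are 15 mm wide; open, the fingers measure 128 mm over their backs; the gripper's body (75 mm by 188 mm) begins 65 mm behind the grasp point.
Start: joints at [63.495, 6.646, 82.598, -0, 90.757, -2.166], TCP at [0.278, 0.615, 0.219] pointing down, gripper open.
Joint ranges: [-162.19, 162.19], [-47.58, 125.68], [4.15, 143.07], [-65.23, 245.23], [0.69, 171.88], [-170.13, 170.13]. Speed limits (degrees/s): [108.29, 108.29, 127.2, 180, 180, 180].

### API

Orientations are given as a 3x3 rotation matrix whose columns are the frame's x, y, z axes.
In Python, from workcell import bot, optics gives the robot as it stands.
- The arm moves only by the tool move_arm, never from a script. Its argument "increments" is a list that holds one entry, the list of rows, each a list of 7 numbers: the shift along the world's x, y, z in mm, then the turn, a rotation vector about the world's x, y, z in degrees, then the closure, from 0 (fully open) to 1 (shut). In form: [[[tx, ty, tz, ax, ay, az, fingers], ...]]. A call has 1 to 5 rows; each row is the pose to reach, as a shift and turn from the pose commanded when the call began; what a row does not reach only later rows make up. A row lasts 1/10 s, in which the tool goes at most 50 mm and 8.59 degrees, less where a joint would pass 70% of its speed; a pose out of reach is approached as far as the arm can. A call with a gripper value outside its range is refused whole. The fingers move at their own pace and stop on an object; "newtons" is the grip in N (left out, the last holds). Time passes only in rows, so rows that repeat a pose let the fingers close. It gives the time, the measured TCP pose, the force and the opening at its end, in the units of the state.
- bot.get_obs(): the state, without advancing time (a new reading comes with each control period).
- optics.read_camera(name): name is "side" or "top"; returns (picture, depth): 420x560x3 uint8, blue, green, red; 420x560 float32, m along the optical axis (not along the pixel's ray), 0 where there is no reading.
- optics.camera_info(name): a dict with "fx", "fy", "cx", "cy" (pixels), "k1" (the pictures are not rectified: a ray, as slopes to the right and down, at radius r is drawn at 1 + k1 r^2 times it, then the intrinsics apply), "rvec" (rotation vector, rad) and "tvec" (3), from world to camera coordinates, as OpenCV has them. Camera axes: x right, y down, z forward; pixel columns grow to the right and rows downward; lengths in m; the calibration is good to about 2 mm. A picture is of the moment at which its call begins. camera_info takes no time and is no camera call.
- bot.job_done(): hands the job in, once; it reports no verdict.
Trained networks look in the newest picture that a camera, given by its name, has taken for a name from the list of things; names that differ only in an ending like _2 or _b are one class to them, and where a whole thing is asked for, a point or a joint stands for the part that bears it (a point fixed in the world has none). Each returns a list of dicts, best first, with "score" (0 to 1); they miss things now and then, are a little off and sometimes report something else, mostly with a low value. They report only what shows in the picture. A call takes as long as a camera call. They do not tell look-alikes from the thing itself.
- optics.outline_of(label, camera): "pixels" (420x560 bool, what is visible of it) and "bbox" ([left, top, right, bottom] in pixels, round what is visible of it).
- optics.spot_point(label, camera): "centre" ([row, column] in pixels: a listed point, or the origin of a listed thing).
The state is a dict: "time": time; "joint_pos": joint angles; "dq": joint speeds; "joint_efforts": joint torques, N m; "ee_pos": TCP position; "tool_rot": TCP orientation; "contact_force": force on the tool from outside, world axes, zero at the start; "torque": the same for the moment, N m; "gripper_width": finger opening in m.
Only numpy, scipy, OpenCV 4.12 (cv2) and the standard library are available. Lean on these libraries where they do the work, as an engineer would, in place of code of your own. Each camera call takes 0.05 s, during which the arm holds its last target. There are 200 camera calls.

### The job

The dust trap of our surface-cleaning vacuum is open and its used grey filter cartridge has been taken out. Fit the fresh cartridge with the green grip: set its nose in the well, ease and turn it by feel, never forcing it, until its key drops into the collar's slot and the flange sits fully home, then swing the latch all the way over the flange. Leave the used cartridge and the other things on the table where they are.

Things in the scene. Friction and masses are not known exactly. Their poses are not given: they have to be found in the camera images.
- trap: Dust trap, fixed to the table: grey box, pale top plate 70 mm above the table, 250 (x) x 190 (y) mm. Origin: centre of the underside, on the table. x points from its front (rocker switch, regulator) to its back (hose spigot), z up. On top: a round aluminium collar 104 mm across, its top face 80 mm above the table, with the keyed well in it; in front of it the swing latch.
- well (a point): Nominal centre of the well's mouth, level with the collar's top face; axes as the trap's. Bore 44.6 mm across, through the collar, free below. The collar is clamped in an oversize hole, differently each time: the true bore may stand up to 4 mm from this point along the trap's x and also along its y. It does not shift in use (slips above 60 N).
- slot (a point): Nominal place of the key slot's outer end, level with the collar's top, 28.6 mm from point well along the trap's +y. The slot is 10 mm wide and runs down the whole bore; bore and slot have a 1 mm chamfer. With the clamped collar the slot may be turned up to 0.4 rad either way about the bore's axis. A green mark on the collar lies just outside the slot.
- cartridge: Fresh filter cartridge: white pleats, pale flange, green grip; 60 mm tall, 70 to 120 g, loose, stands on its nose. Origin: centre of the nose's underside, z up. Nose 42 mm across, z 0 to 26 mm (lowest 1.5 mm: 39 mm); flange 66 mm across, z 26 to 31 mm. Seated, the flange rests on the collar, origin 26 mm below the collar's top; nose beside the bore: level with it.
- key (a point): Lower outer edge of the fresh cartridge's green key rib, on its +x side: 27 mm from its axis, z 10 mm. The rib is 8 mm wide and runs from z 10 to 26 mm; the nose below it is plain, so it enters the bore at any turn. With the key standing on the collar the cartridge's origin is 10 mm below the collar's top. A green mark on the flange lies over the key.
- grip (a point): Centre of the top of the fresh cartridge's green grip bar, 60 mm above its origin on its axis. The bar is 46 mm long along the cartridge's x (the key's direction), 14 mm thick along its y, and rises 29 mm above the flange.
- used_cartridge: Used cartridge, same shape and size but all dark grey with brown pleats; to be left standing where it is. Origin and axes as for the fresh one. The two may stand in either order.
- latch (a joint): Latch angle about its upright pivot, rad: 0 open (nose along the trap's +y, knob along -y), 1.571 closed at its stop (nose over the well along +x, knob along -x). Closes clockwise seen from above; stays where left; takes 0.06 N m. Bar 16 mm wide, 8 mm thick, underside 87 mm above the table (2 mm above a seated flange), nose 58 mm from the pivot.
- latch_pivot (a point): Axis of the latch's pivot at the bar's underside, 76 mm in front (trap's -x) of point well. The bolt's head reaches 100 mm above the table.
- latch_knob (a point): Centre of the top of the latch's upright orange knob: a round post 15 mm across, 95 to 121 mm above the table, on the bar's tail 58 mm from the pivot's axis; moves with the latch.
- sample_tin: Closed green hinged tin, 94 x 134 x 37 mm, bystander to the left. Origin: centre of its underside.
- hog_brush: Flat bristle brush with a dark blue handle, 178 mm long, bystander on the left. Origin: centre of its underside.
- loupe: Black eyepiece loupe, 40 mm across, 28 mm tall, bystander in front. Origin: centre of its underside.
Things that resemble listed ones, but are neither listed nor needed, are in the scene too. Leave any yellow look-alike of the cartridge alone.

How it is judged:
By the outcome, as a careful person would: the job done as asked, in the order asked, and still so for the second after the job is handed in, with the robot touching nothing.
It also fails if it takes over 72 s, if anything falls off the work surface, if the arm or the gripper's body presses on something with over 40 N, if the wrist force passes 120 N, or if a joint passes its speed limit or range.

## Working session

There is one attempt and no reset: what is moved stays moved. The work goes in short steps, Python scripts to look and compute and a tool call to move; the robot and the scene stay as the last step left them, time stands still between calls to the robot, and variables do not carry over. Pictures are saved under pics/ and viewed, about 8 in all and at most 12, crops included, and the job is handed in when it is done.

Besides the shell and the picture viewer there is one more tool, called after ">>>" by a JSON object that holds its "method" and its "body", one argument or row to a line. move_arm: Moves the arm, as the interface text tells. Its arguments: {"type":"object","properties":{"increments":{"type":"array","items":{"type":"array","items":{"type":"array","items":{"type":"number"}}}},"newtons":{"type":"number"}},"required":["increments"]}

```bash
ls; mkdir -p pics; cat > h.py <<'E'
import numpy as np, cv2
from workcell import bot, optics
def cam(n):
    c=optics.camera_info(n); R=cv2.Rodrigues(np.array(c["rvec"],float))[0]; return c,R,np.array(c["tvec"],float).ravel()
def ray(n,r,col):
    c,R,t=cam(n); K=np.array([[c["fx"],0,c["cx"]],[0,c["fy"],c["cy"]],[0,0,1]])
    p=cv2.undistortPoints(np.array([[[col,r]]],float),K,np.array([c["k1"],0,0,0.]))[0,0]
    return -R.T@t, R.T@np.array([p[0],p[1],1.])
def at_z(n,r,col,z):
    o,d=ray(n,r,col); return o+d*(z-o[2])/d[2]
def at_d(n,r,col,dep):
    o,d=ray(n,r,col); return o+d*dep
def proj(n,P):
    c,R,t=cam(n); K=np.array([[c["fx"],0,c["cx"]],[0,c["fy"],c["cy"]],[0,0,1]])
    return cv2.projectPoints(np.array(P,float).reshape(-1,1,3),np.array(c["rvec"],float),t,K,np.array([c["k1"],0,0,0.]))[0][:,0,::-1]
E
python3 - <<'E'
from h import *
for n in("top","side"):
    im,d=optics.read_camera(n); cv2.imwrite(f"pics/{n}0.png",im); print(n,-cam(n)[1].T@cam(n)[2])
    for l,z in (("trap",0),("well",.08),("slot",.08),("cartridge",0),("key",.01),("grip",.06),("used_cartridge",0),("latch_pivot",.087),("latch_knob",.121),("loupe",0)):
        for s in optics.spot_point(l,n)[:4]:
            r,c=s["centre"]; print(l,round(s["score"],2),np.round([r,c]),np.round(at_z(n,r,c,z),4))
E
```

```text
pics
top [0.37568891 0.0833359  1.47105692]
trap 0.58 [176. 279.] [0.5967 0.0863 0.    ]
well 0.9 [155. 274.] [0.648 0.098 0.08 ]
well 0.56 [252. 357.] [ 0.3476 -0.1398  0.08  ]
slot 0.88 [154. 259.] [0.6517 0.1447 0.08  ]
cartridge 0.83 [221. 375.] [ 0.444  -0.2153  0.    ]
cartridge 0.75 [217. 411.] [ 0.4516 -0.3299  0.    ]
key 0.93 [213. 370.] [ 0.4682 -0.199   0.01  ]
key 0.86 [190. 350.] [ 0.5418 -0.1368  0.01  ]
key 0.64 [228. 406.] [ 0.4194 -0.3083  0.01  ]
grip 0.91 [198. 355.] [ 0.5113 -0.1448  0.06  ]
grip 0.9 [220. 381.] [ 0.4419 -0.2219  0.06  ]
used_cartridge 0.71 [167. 386.] [ 0.614  -0.2587  0.    ]
latch_pivot 0.58 [179. 275.] [0.5739 0.0979 0.087 ]
latch_knob 0.48 [179. 294.] [0.5677 0.0406 0.121 ]
loupe 0.7 [253. 358.] [ 0.3441 -0.156   0.    ]
side [ 0.09785376 -0.6639333   0.78256157]
trap 0.9 [233. 313.] [0.5847 0.0721 0.    ]
well 0.57 [196. 329.] [0.665  0.1134 0.08  ]
slot 0.57 [194. 320.] [0.648  0.1372 0.08  ]
slot 0.4 [199. 327.] [0.6495 0.105  0.08  ]
cartridge 0.97 [324. 327.] [ 0.4429 -0.2173  0.    ]
cartridge 0.68 [295. 338.] [ 0.5162 -0.1572  0.    ]
cartridge 0.63 [363. 355.] [ 0.4423 -0.3287  0.    ]
key 0.97 [313. 335.] [ 0.4723 -0.2055  0.01  ]
key 0.83 [359. 344.] [ 0.422  -0.3136  0.01  ]
key 0.59 [284. 345.] [ 0.5445 -0.1447  0.01  ]
grip 0.95 [341. 360.] [ 0.4535 -0.318   0.06  ]
grip 0.65 [306. 329.] [ 0.4476 -0.2115  0.06  ]
used_cartridge 0.81 [315. 402.] [ 0.6134 -0.2815  0.    ]
used_cartridge 0.45 [208. 317.] [0.6607 0.1695 0.    ]
latch_pivot 0.73 [208. 309.] [0.5781 0.0871 0.087 ]
latch_knob 0.57 [211. 319.] [0.5697 0.0248 0.121 ]
loupe 0.56 [322. 281.] [ 0.3517 -0.1604  0.    ]
loupe 0.53 [180. 288.] [0.6582 0.3546 0.    ]
```

View pics/top0.png

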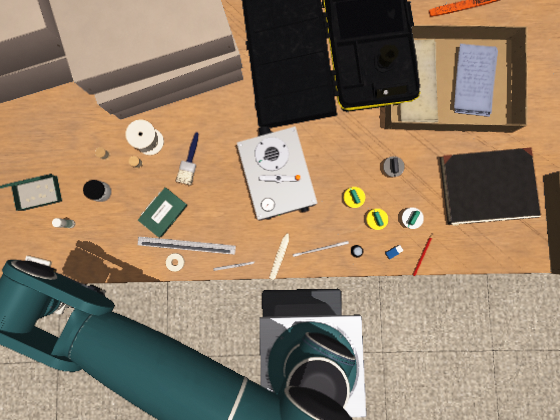

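View pics/side0.png

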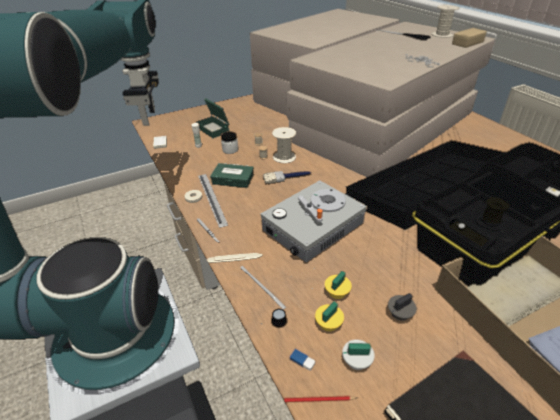

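Three candidates have a green grip. The ones in the top picture at (row 198, col 355) and (220, 378) have yellow flanges, so they are look-alikes. The one at (217, 411) has a pale flange and fits the description. The grey one at (167, 393) is the used cartridge. I'll confirm this in an enlarged crop.

```bash
python3 - <<'E'
from h import *
im=cv2.imread("pics/top0.png"); im2=cv2.imread("pics/side0.png")
a=cv2.resize(im[120:225,230:325],None,fx=4,fy=4,interpolation=cv2.INTER_CUBIC)
b=cv2.resize(im[190:245,385:440],None,fx=4,fy=4,interpolation=cv2.INTER_CUBIC)
c=cv2.resize(im2[330:380,330:385],None,fx=4,fy=4,interpolation=cv2.INTER_CUBIC)
o=np.zeros((420,600,3),np.uint8); o[:a.shape[0],:380]=a; o[:200,380:600]=b[:200]; o[210:410,380:600]=c
cv2.imwrite("pics/crop1.png",o)
for n,box in (("top",(190,245,390,440)),("side",(330,380,330,385))):
    I,d=optics.read_camera(n)
    hsv=cv2.cvtColor(I,cv2.COLOR_BGR2HSV); m=cv2.inRange(hsv,(60,80,30),(100,255,255))
    M=np.zeros_like(m); r0,r1,c0,c1=box; M[r0:r1,c0:c1]=m[r0:r1,c0:c1]
    rr,cc=np.nonzero(M); P=np.array([at_d(n,r,c,d[r,c]) for r,c in zip(rr,cc) if d[r,c]>0])
    T=P[np.abs(P[:,2]-.06)<.005]; 
    print(n,len(P),len(T),T.mean(0),np.percentile(P[:,2],[5,50,95]))
    u,s,v=np.linalg.svd((T-T.mean(0))[:,:2]); q=(T-T.mean(0))[:,:2]@v.T
    print("axis",v[0],np.degrees(np.arctan2(v[0][1],v[0][0])),q.min(0),q.max(0))
    # white flange / whole cartridge
    k=optics.outline_of("cartridge",n)
    for s in k: print("outl",round(s["score"],2),s["bbox"])
I,d=optics.read_camera("top")
# trap top plate: depth points z 60..75
H,W=d.shape; P=np.array([[at_d("top",r,c,d[r,c]) if d[r,c]>0 else (0,0,-1) for c in range(225,330)] for r in range(115,230)])
m=((np.abs(P[...,2]-.07)<.006)).astype(np.uint8)
nl,lab,st,ce=cv2.connectedComponentsWithStats(m); i=1+np.argmax(st[1:,4]); q=P[lab==i][:,:2]
print("plate",st[i,4],cv2.minAreaRect((q*1000).astype(np.float32)), np.median(P[lab==i][:,2]))
E
```

```text
top 84 59 [ 0.44910803 -0.32276765  0.05903352] [0.04365506 0.05752574 0.06253318]
axis [-0.85785667  0.51388903] 149.07677476060414 [-0.0221998  -0.00700832] [0.02238606 0.00736998]
outl 0.9 [343.2, 184.3, 366.5, 210.4]
outl 0.7 [366.9, 206.6, 387.9, 228.3]
outl 0.54 [403.1, 207.4, 422.4, 230.5]
side 203 115 [ 0.4456792  -0.32761439  0.05852867] [0.04200621 0.05632119 0.06028227]
axis [ 0.87172824 -0.48998967] -29.339902691958006 [-0.02088747 -0.00626389] [0.02032988 0.00737554]
outl 0.98 [343.1, 342.9, 372.7, 369.2]
outl 0.76 [317.2, 303.8, 345.0, 329.6]
outl 0.61 [328.8, 275.4, 353.2, 298.5]Traceback (most recent call last):
  File "<stdin>", line 22, in <module>
  File "h.py", line 12, in at_d
    o,d=ray(n,r,col); return o+d*dep
        ~~~^^^^^^^^^
  File "h.py", line 6, in ray
    c,R,t=cam(n); K=np.array([[c["fx"],0,c["cx"]],[0,c["fy"],c["cy"]],[0,0,1]])
          ~~~^^^
  File "h.py", line 4, in cam
    c=optics.camera_info(n); R=cv2.Rodrigues(np.array(c["rvec"],float))[0]; return c,R,np.array(c["tvec"],float).ravel()
ValueError: time passes only in moves, steps and waits
```

View pics/crop1.png

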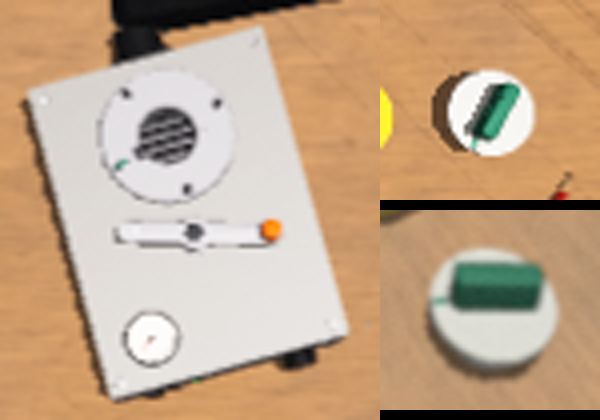

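The crop confirms that the piece at top (217, 411) has a white flange and a green grip, with its key mark to the lower left. The slot's green mark on the collar is at about row 161, col 260, and the bore is at about (154, 272). The latch is only about 14° from fully open. Next I'll measure the trap.

```bash
sed -i 's/^def cam/import functools\n@functools.lru_cache\ndef cam/' h.py; python3 - <<'E'
from h import *
o=bot.get_obs(); print(o["tool_rot"],o["gripper_width"],o["contact_force"],o["time"])
for n,(r0,r1,c0,c1) in (("top",(115,230,225,330)),("side",(175,265,255,375))):
    I,d=optics.read_camera(n)
    P=np.array([[at_d(n,r,c,d[r,c]) if d[r,c]>0 else (0,0,-1) for c in range(c0,c1)] for r in range(r0,r1)])
    g=cv2.cvtColor(I,cv2.COLOR_BGR2GRAY)[r0:r1,c0:c1]; hsv=cv2.cvtColor(I,cv2.COLOR_BGR2HSV)[r0:r1,c0:c1]
    m=(np.abs(P[...,2]-.073)<.012).astype(np.uint8)
    nl,lab,st,ce=cv2.connectedComponentsWithStats(m); i=1+np.argmax(st[1:,4]); q=P[lab==i]
    print(n,"plate",st[i,4],cv2.minAreaRect((q[:,:2]*1000).astype(np.float32)),np.median(q[:,2]))
    # green mark
    gm=cv2.inRange(hsv,(50,60,30),(95,255,255))>0; gm&=(np.abs(P[...,0]-.64)<.06)&(np.abs(P[...,1]-.11)<.06)
    rr,cc=np.nonzero(gm); print("mark",len(rr), at_z(n,rr.mean()+r0,cc.mean()+c0,.08) if len(rr) else None)
    # orange knob
    km=cv2.inRange(hsv,(5,150,120),(18,255,255))>0; kp=P[km]; kp=kp[(kp[:,2]>.08)&(kp[:,2]<.13)]; print("knob",len(kp),kp.mean(0),kp.max(0)[2])
    # bore: depth clearly below collar, or dark
    w=at_z(n,*( (154,272) if n=="top" else (198,330)),.08)
    near=np.hypot(P[...,0]-w[0],P[...,1]-w[1])<.04
    for th in (90,120):
        dk=((g<th)&near).astype(np.uint8); nl,lab,st,ce=cv2.connectedComponentsWithStats(dk); i=1+np.argmax(st[1:,4])
        (cx,cy),ax,an=cv2.fitEllipse(np.argwhere(lab==i)[:,::-1].astype(np.float32)); 
        cnt=max(cv2.findContours((lab==i).astype(np.uint8),0,1)[0],key=len); (cx,cy),ax,an=cv2.fitEllipse(cv2.convexHull(cnt)) 
        print("bore",th,st[i],ax,at_z(n,cy+r0,cx+c0,.08))
    for l,z in (("well",.08),("slot",.08),("latch_pivot",.087),("latch_knob",.121),("trap",0)):
        for s in optics.spot_point(l,n)[:1]: print(l,round(s["score"],2),np.round(s["centre"],1),np.round(at_z(n,*s["centre"],z),4))
E
```

```text
[[ 9.11119286e-01 -7.36001227e-06  4.12142750e-01]
 [-4.12142750e-01  7.07565127e-06  9.11119286e-01]
 [-9.62202749e-06 -1.00000000e+00  3.41338665e-06]] 0.09298720574439762 [-0.76360959 -0.00750894  0.80615672] 1.35
top plate 4500 ((598.533935546875, 94.25394439697266), (253.6154022216797, 190.63424682617188), 14.208661079406738) 0.07012244642067467
mark 4 [0.63309664 0.14268522 0.08      ]
knob 18 [0.57389439 0.03197687 0.11718216] 0.12598636951330966
bore 90 [39 32 15 11 69] (11.77645492553711, 14.210433006286621) [0.65475916 0.10855115 0.08      ]
bore 120 [ 39  32  15  14 129] (13.190328598022461, 15.252680778503418) [0.6532482  0.10921562 0.08      ]
well 0.9 [152.8 274.2] [0.6557 0.0987 0.08  ]
slot 0.66 [156.2 261.6] [0.6463 0.1375 0.08  ]
latch_pivot 0.77 [177.2 277. ] [0.5792 0.092  0.087 ]
latch_knob 0.78 [177.7 296.7] [0.5711 0.0337 0.121 ]
trap 0.62 [174.8 278.3] [0.5997 0.0882 0.    ]
side plate 3414 ((596.4994506835938, 91.73353576660156), (253.62838745117188, 191.7259979248047), 13.904478073120117) 0.07019760575426748
mark 0 None
knob 29 [0.57073055 0.02502692 0.11410374] 0.1236117856010106Traceback (most recent call last):
  File "<stdin>", line 20, in <module>
cv2.error: OpenCV(4.12.0) /io/opencv/modules/imgproc/src/shapedescr.cpp:361: error: (-201:Incorrect size of input array) There should be at least 5 points to fit the ellipse in function 'fitEllipseNoDirect'
```

>>> {"method": "move_arm", "body": {
  "increments": [
    [[30,-45,0,0,0,-1,0],[60,-90,0,0,0,-2,0],[85,-135,0,0,0,-3,0],[105,-180,0,0,0,-4,0],[120,-228,0,0,0,-5,0]]
  ],
  "newtons": 15
}}

```text
time: 2.2
ee_pos: [0.396, 0.3938, 0.2186]
tool_rot: [[0.871, 0.0, 0.491], [-0.491, -0.0, 0.871], [0.0, -1.0, 0.0]]
contact_force: [2.0, 0.0, 0.9]
gripper_width: 0.0931
```

>>> {"method": "move_arm", "body": {
  "increments": [
    [[5,-49,0,0,0,0,0],[10,-98,0,0,0,0,0],[15,-147,0,0,0,0,0],[20,-196,0,0,0,0,0],[25,-245,0,0,0,0,0]]
  ]
}}

```text
time: 2.7
ee_pos: [0.42, 0.1488, 0.2189]
tool_rot: [[0.872, 0.001, 0.49], [-0.49, 0.0, 0.872], [0.001, -1.0, 0.001]]
contact_force: [0.2, -0.5, -0.7]
gripper_width: 0.0928
```

>>> {"method": "move_arm", "body": {
  "increments": [
    [[5,-49,0,0,0,0,0],[10,-98,0,0,0,0,0],[15,-147,0,0,0,0,0],[20,-196,0,0,0,0,0],[25,-245,0,0,0,0,0]]
  ]
}}

```text
time: 3.2
ee_pos: [0.445, -0.0965, 0.219]
tool_rot: [[0.872, 0.001, 0.49], [-0.49, -0.0, 0.872], [0.001, -1.0, 0.0]]
contact_force: [0.7, 0.2, 0.8]
gripper_width: 0.093
```

>>> {"method": "move_arm", "body": {
  "increments": [
    [[0,-49,0,0,0,0,0.4],[0,-98,0,0,0,0,0.4],[0,-147,-20,0,0,0,0.4],[0,-190,-60,0,0,0,0.4],[-1,-223,-95,0,0,0,0.4]]
  ]
}}

```text
time: 3.7
ee_pos: [0.4443, -0.313, 0.1302]
tool_rot: [[0.871, 0.002, 0.491], [-0.491, -0.001, 0.871], [0.002, -1.0, -0.0]]
contact_force: [1.5, -0.2, -0.2]
gripper_width: 0.0584
```

```bash
python3 - <<'E'
from h import *
I,d=optics.read_camera("side"); S=bot.get_obs(); print(S["ee_pos"],S["gripper_width"],S["joint_pos"])
cv2.imwrite("pics/side1.png",cv2.resize(I[250:400,270:420],None,fx=4,fy=4,interpolation=cv2.INTER_CUBIC))
T,d2=optics.read_camera("top"); cv2.imwrite("pics/top1.png",T)
E
```

```text
[ 0.4421573  -0.31497628  0.1230084 ] 0.05700958428304009 [-3.81137461e+01 -7.33745885e+00  1.05455112e+02 -7.82022724e-02
  8.21829189e+01 -9.86536526e+01]
```

View pics/side1.png

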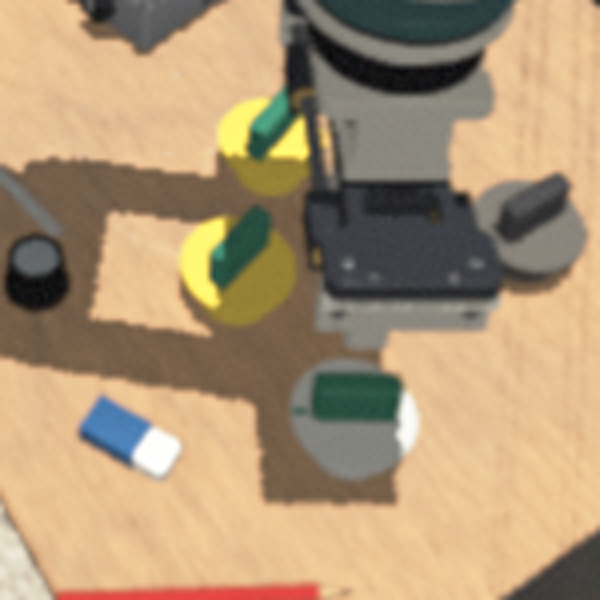

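The picture shows the gripper just behind the white-flanged cartridge, whose grip is at about (395, 357) in the crop. The yellow look-alikes are to the left and clear of it. The last row was clipped, so I'll let the arm settle before descending.

>>> {"method": "move_arm", "body": {
  "increments": [
    [[0,0,0,0,0,0,0.4],[0,0,0,0,0,0,0.4]]
  ]
}}

```text
time: 4.0
ee_pos: [0.445, -0.3104, 0.1319]
tool_rot: [[0.872, 0.001, 0.49], [-0.49, -0.001, 0.872], [0.002, -1.0, -0.0]]
contact_force: [-0.3, -0.2, -0.4]
gripper_width: 0.0558
```

>>> {"method": "move_arm", "body": {
  "increments": [
    [[2,-15,-20,0,0,0,0.4],[2,-15,-45,0,0,0,0.4],[2,-15,-70,0,0,0,0.4],[2,-15,-88,0,0,0,0.4],[2,-15,-96,0,0,0,0.4]]
  ]
}}

```text
time: 4.5
ee_pos: [0.4469, -0.3248, 0.0344]
tool_rot: [[0.872, 0.0, 0.489], [-0.489, -0.0, 0.872], [0.0, -1.0, 0.0]]
contact_force: [-0.3, 0.2, -0.2]
gripper_width: 0.0556
```

>>> {"method": "move_arm", "body": {
  "increments": [
    [[0,0,0,0,0,0,0.6],[0,0,0,0,0,0,0.75],[0,0,0,0,0,0,0.9],[0,0,0,0,0,0,1],[0,0,0,0,0,0,1]]
  ],
  "newtons": 20
}}

```text
time: 5.0
ee_pos: [0.4467, -0.3259, 0.0351]
tool_rot: [[0.872, 0.001, 0.49], [-0.49, -0.001, 0.872], [0.001, -1.0, -0.0]]
contact_force: [-1.1, -0.2, 0.5]
gripper_width: 0.0205
```

```bash
python3 - <<'E'
from h import *
s=bot.get_obs(); print(s["ee_pos"],s["gripper_width"],s["contact_force"],s["torque"])
I,d=optics.read_camera("side")
cv2.imwrite("pics/side2.png",cv2.resize(I[290:390,300:410],None,fx=5,fy=5,interpolation=cv2.INTER_CUBIC))
print(proj("side",[s["ee_pos"],s["ee_pos"]+[0,0,.006]]))
E
```

```text
[ 0.44669236 -0.32590262  0.0350763 ] 0.020479620066665982 [-1.13636846 -0.2412734   0.54132899] [ 0.02894249  0.01840317 -0.00425484]
[[351.85053684 357.89414327]
 [350.24428925 358.19389452]]
```

View pics/side2.png

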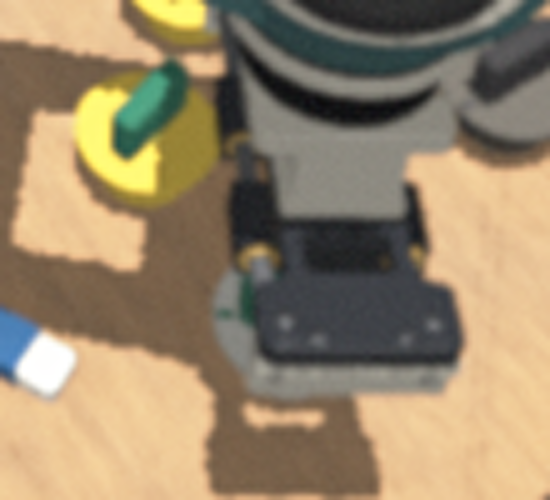

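The view shows the fingers straddling the bar, with the grip's green just visible at about (300, 250) in the crop and nothing touched. They're still closing at 20 mm. I'll finish the grip and lift.

>>> {"method": "move_arm", "body": {
  "increments": [
    [[0,0,0,0,0,0,1],[0,0,0,0,0,0,1],[0,0,0,0,0,0,1],[0,0,0,0,0,0,1],[0,0,0,0,0,0,1]]
  ],
  "newtons": 25
}}

```text
time: 5.55
ee_pos: [0.4466, -0.3258, 0.0347]
tool_rot: [[0.872, 0.0, 0.49], [-0.49, -0.0, 0.872], [0.0, -1.0, -0.0]]
contact_force: [-0.0, 0.2, 4.6]
gripper_width: 0.014
```

>>> {"method": "move_arm", "body": {
  "increments": [
    [[0,0,20,0,0,0,1],[0,0,60,0,0,0,1],[0,0,105,0,0,0,1],[0,0,125,0,0,0,1],[0,0,125,0,0,0,1]]
  ]
}}

```text
time: 6.05
ee_pos: [0.4474, -0.3265, 0.1627]
tool_rot: [[0.872, 0.004, 0.49], [-0.49, -0.003, 0.872], [0.005, -1.0, -0.001]]
contact_force: [0.1, -0.0, -0.4]
gripper_width: 0.0139
```

>>> {"method": "move_arm", "body": {
  "increments": [
    [[20,43,10,0,0,-3,1],[40,86,15,0,0,-6,1],[60,129,15,0,0,-9,1],[80,172,15,0,0,-12,1],[100,215,15,0,0,-15,1]]
  ]
}}

```text
time: 6.55
ee_pos: [0.5465, -0.1088, 0.1729]
tool_rot: [[0.714, -0.002, 0.701], [-0.701, 0.0, 0.714], [-0.001, -1.0, -0.001]]
contact_force: [0.3, -1.1, -0.9]
gripper_width: 0.0139
```

>>> {"method": "move_arm", "body": {
  "increments": [
    [[21,43,0,0,0,-3,1],[42,86,0,0,0,-6,1],[63,129,0,0,0,-9,1],[84,172,0,0,0,-12,1],[105,215,0,0,0,-15,1]]
  ]
}}

```text
time: 7.05
ee_pos: [0.6516, 0.1062, 0.1725]
tool_rot: [[0.508, -0.002, 0.861], [-0.861, -0.0, 0.508], [-0.001, -1.0, -0.002]]
contact_force: [0.8, -1.0, -0.7]
gripper_width: 0.0141
```

>>> {"method": "move_arm", "body": {
  "increments": [
    [[0,0,0,0,0,0,1],[0,0,0,0,0,0,1],[0,0,0,0,0,0,1]]
  ]
}}

```text
time: 7.35
ee_pos: [0.651, 0.1036, 0.1733]
tool_rot: [[0.51, -0.002, 0.86], [-0.86, -0.0, 0.51], [-0.0, -1.0, -0.002]]
contact_force: [0.1, 0.2, -0.3]
gripper_width: 0.0132
```

```bash
python3 - <<'E'
from h import *
s=bot.get_obs(); print(s["ee_pos"],s["gripper_width"],s["contact_force"],s["joint_pos"])
x=s["tool_rot"]; print(np.degrees(np.arctan2(x[1][2],x[0][2])))
I,d=optics.read_camera("side"); cv2.imwrite("pics/side3raw.png",I)
e=np.array(s["ee_pos"]); f=e+[0,0,-.035]
for z in (0,.026,.031): print(z,proj("side",[f+[0,0,z]]))
a=np.linspace(0,2*np.pi,60)
big=cv2.resize(I[120:260,240:400],None,fx=5,fy=5,interpolation=cv2.INTER_CUBIC)
def circ(c,r,col):
    p=proj("side",[c+[r*np.cos(t),r*np.sin(t),0] for t in a]); q=((p[:,::-1]-[240,120]+.5)*5).astype(np.int32); cv2.polylines(big,[q],True,col,1)
circ(f,.0195,(0,0,255)); circ(f+[0,0,.031],.033,(0,0,255)); circ(f+[0,0,.026],.033,(0,0,255)); circ(np.array([.653,.107,.08]),.0223,(255,0,255));circ(np.array([.653,.107,.08]),.052,(255,0,255))
cv2.imwrite("pics/side3.png",big)
E
```

```text
[0.650973   0.10355451 0.17331832] 0.013247647044359333 [ 0.13024108  0.20661353 -0.31651285] [ 6.82714299e+00  5.62089876e+00  8.79069139e+01 -1.21035213e-02
  8.65620814e+01 -2.38321635e+01]
30.660061023089607
0 [[182.81708787 328.39897054]]
0.026 [[175.21398072 328.91491381]]
0.031 [[173.72663166 329.01578638]]
```

View pics/side3.png

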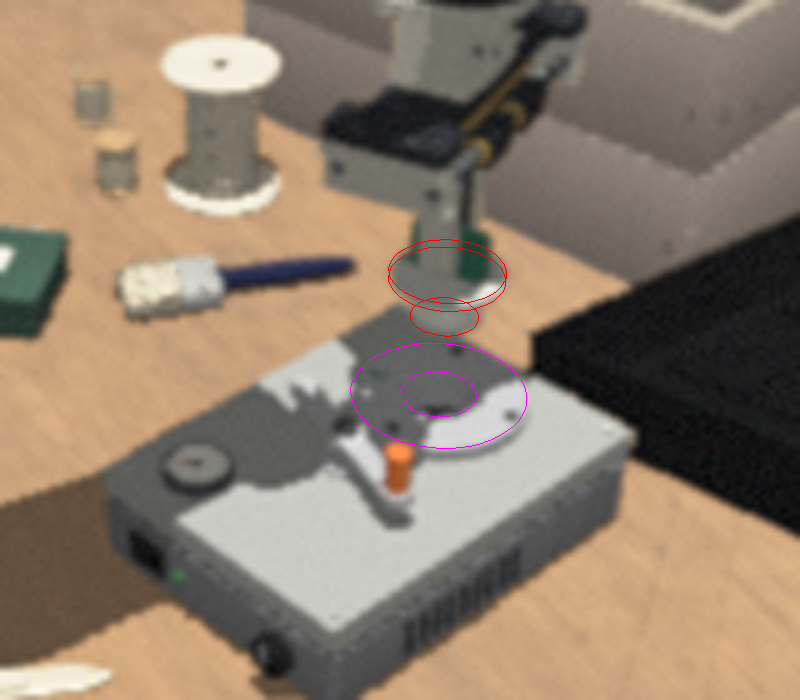

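The overlay (red for the held cartridge, magenta for bore and collar) matches the picture to within 1–2 mm. The nose is at about (315, 445) in the crop, above the bore at (395, 438). I'll shift slightly and go down by feel.

>>> {"method": "move_arm", "body": {
  "increments": [
    [[1,3,-15,0,0,0,1],[1,3,-30,0,0,0,1],[1,3,-42,0,0,0,1],[1,3,-50,0,0,0,1],[1,3,-52,0,0,0,1]]
  ]
}}

```text
time: 7.9
ee_pos: [0.652, 0.1071, 0.1208]
tool_rot: [[0.51, -0.002, 0.86], [-0.86, -0.0, 0.51], [-0.001, -1.0, -0.002]]
contact_force: [-0.2, 0.1, -1.5]
gripper_width: 0.0139
```

>>> {"method": "move_arm", "body": {
  "increments": [
    [[0,0,-2,0,0,0,1],[0,0,-4,0,0,0,1],[0,0,-6,0,0,0,1],[0,0,-8,0,0,0,1],[0,0,-9,0,0,0,1]]
  ]
}}

```text
time: 8.4
ee_pos: [0.6525, 0.1073, 0.1134]
tool_rot: [[0.51, 0.0, 0.86], [-0.86, -0.0, 0.51], [0.0, -1.0, 0.0]]
contact_force: [-0.1, -0.4, 0.1]
gripper_width: 0.0134
```

>>> {"method": "move_arm", "body": {
  "increments": [
    [[0,0,-1,0,0,0,1],[0,0,-2,0,0,0,1],[0,0,-3,0,0,0,1],[0,0,-3,0,0,0,1]]
  ]
}}

```text
time: 8.8
ee_pos: [0.6525, 0.1073, 0.1104]
tool_rot: [[0.51, -0.0, 0.86], [-0.86, 0.0, 0.51], [-0.0, -1.0, -0.0]]
contact_force: [0.8, -0.3, -0.0]
gripper_width: 0.0135
```

>>> {"method": "move_arm", "body": {
  "increments": [
    [[0,0,-1,0,0,0,1],[0,0,-2,0,0,0,1],[0,0,-3,0,0,0,1],[0,0,-3,0,0,0,1]]
  ]
}}

```text
time: 9.2
ee_pos: [0.6524, 0.1073, 0.1073]
tool_rot: [[0.51, -0.0, 0.86], [-0.86, -0.0, 0.51], [-0.0, -1.0, -0.0]]
contact_force: [0.5, -1.0, -0.7]
gripper_width: 0.0141
```

>>> {"method": "move_arm", "body": {
  "increments": [
    [[0,0,-1,0,0,0,1],[0,0,-2,0,0,0,1],[0,0,-2.5,0,0,0,1],[0,0,-2.5,0,0,0,1]]
  ]
}}

```text
time: 9.6
ee_pos: [0.6525, 0.1072, 0.1049]
tool_rot: [[0.51, -0.0, 0.86], [-0.86, -0.0, 0.51], [-0.0, -1.0, -0.0]]
contact_force: [0.3, 0.0, -0.5]
gripper_width: 0.0138
```

>>> {"method": "move_arm", "body": {
  "increments": [
    [[0,0,-0.5,0,0,0,1],[0,0,-1,0,0,0,1],[0,0,-1.5,0,0,0,1],[0,0,-1.5,0,0,0,1]]
  ]
}}

```text
time: 10.0
ee_pos: [0.6524, 0.1072, 0.1034]
tool_rot: [[0.51, -0.0, 0.86], [-0.86, -0.0, 0.51], [-0.0, -1.0, -0.0]]
contact_force: [0.7, 1.2, -0.7]
gripper_width: 0.0138
```

>>> {"method": "move_arm", "body": {
  "increments": [
    [[0,0,-0.7,0,0,0,1],[0,0,-1.4,0,0,0,1],[0,0,-2,0,0,0,1],[0,0,-2,0,0,0,1]]
  ]
}}

```text
time: 10.4
ee_pos: [0.6524, 0.1072, 0.1014]
tool_rot: [[0.51, -0.0, 0.86], [-0.86, -0.0, 0.51], [-0.0, -1.0, -0.0]]
contact_force: [-0.1, 0.6, -0.3]
gripper_width: 0.0137
```

>>> {"method": "move_arm", "body": {
  "increments": [
    [[0,0,-1,0,0,0,1],[0,0,-2,0,0,0,1],[0,0,-3,0,0,0,1],[0,0,-3,0,0,0,1]]
  ]
}}

```text
time: 10.8
ee_pos: [0.6524, 0.1073, 0.0983]
tool_rot: [[0.51, -0.0, 0.86], [-0.86, -0.0, 0.51], [-0.0, -1.0, -0.0]]
contact_force: [0.0, -0.2, -0.4]
gripper_width: 0.0137
```

>>> {"method": "move_arm", "body": {
  "increments": [
    [[0,0,-1,0,0,0,1],[0,0,-2,0,0,0,1],[0,0,-3,0,0,0,1],[0,0,-3,0,0,0,1]]
  ]
}}

```text
time: 11.2
ee_pos: [0.6525, 0.1073, 0.0953]
tool_rot: [[0.51, -0.0, 0.86], [-0.86, -0.0, 0.51], [-0.0, -1.0, -0.0]]
contact_force: [-0.2, -0.3, -0.3]
gripper_width: 0.0139
```

>>> {"method": "move_arm", "body": {
  "increments": [
    [[0,0,-1,0,0,0,1],[0,0,-2,0,0,0,1],[0,0,-3,0,0,0,1],[0,0,-4,0,0,0,1],[0,0,-4,0,0,0,1]]
  ]
}}

```text
time: 11.7
ee_pos: [0.6524, 0.1073, 0.0913]
tool_rot: [[0.51, -0.0, 0.86], [-0.86, -0.0, 0.51], [-0.0, -1.0, -0.0]]
contact_force: [0.2, 0.3, -1.5]
gripper_width: 0.0137
```

>>> {"method": "move_arm", "body": {
  "increments": [
    [[0,0,-0.5,0,0,0,1],[0,0,-1,0,0,0,1],[0,0,-1.5,0,0,0,1],[0,0,-1.5,0,0,0,1]]
  ]
}}

```text
time: 12.1
ee_pos: [0.6525, 0.1073, 0.0899]
tool_rot: [[0.51, -0.0, 0.86], [-0.86, -0.0, 0.51], [-0.0, -1.0, -0.0]]
contact_force: [-0.4, -0.5, -1.1]
gripper_width: 0.0138
```

>>> {"method": "move_arm", "body": {
  "increments": [
    [[0,0,-0.5,0,0,0,1],[0,0,-1,0,0,0,1],[0,0,-1,0,0,0,1]]
  ]
}}

```text
time: 12.4
ee_pos: [0.6525, 0.1073, 0.0889]
tool_rot: [[0.51, -0.0, 0.86], [-0.86, -0.0, 0.51], [-0.0, -1.0, -0.0]]
contact_force: [0.7, -1.0, -0.6]
gripper_width: 0.0139
```

```bash
python3 - <<'E'
from h import *
s=bot.get_obs(); print(s["ee_pos"],s["contact_force"],s["torque"])
I,d=optics.read_camera("side")
a=np.linspace(0,2*np.pi,60)
big=cv2.resize(I[150:260,260:390],None,fx=6,fy=6,interpolation=cv2.INTER_CUBIC)
cv2.imwrite("pics/side4.png",big[:600])
E
```

```text
[0.65247334 0.10725604 0.08890287] [ 0.71230443 -0.95327407 -0.56074916] [-0.03275502  0.04902595 -0.00869062]
```

View pics/side4.png

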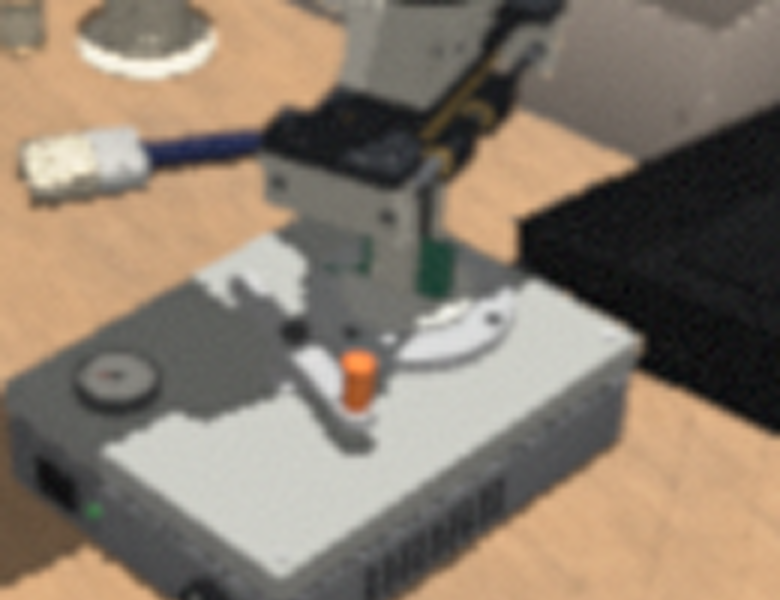

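The flange is now right at the collar, and its mark and the collar's green mark line up at about (267, 345). I'll ease down until it rests.

>>> {"method": "move_arm", "body": {
  "increments": [
    [[0,0,-0.5,0,0,0,1],[0,0,-0.8,0,0,0,1],[0,0,-0.8,0,0,0,1]]
  ]
}}

```text
time: 12.75
ee_pos: [0.6526, 0.1073, 0.0886]
tool_rot: [[0.51, 0.0, 0.86], [-0.86, 0.0, 0.51], [0.0, -1.0, 0.0]]
contact_force: [-2.6, 0.5, 5.6]
gripper_width: 0.0138
```

>>> {"method": "move_arm", "body": {
  "increments": [
    [[0,0,-0.3,0,0,0,1],[0,0,-0.6,0,0,0,1],[0,0,-0.6,0,0,0,1]]
  ]
}}

```text
time: 13.05
ee_pos: [0.6526, 0.1073, 0.0886]
tool_rot: [[0.51, 0.001, 0.86], [-0.86, 0.0, 0.51], [0.0, -1.0, 0.0]]
contact_force: [-5.3, -1.0, 9.2]
gripper_width: 0.0139
```

It rests at TCP z 0.0886, where I expected 0.089. I'll relieve the load, open just a little because the latch bolt is near, and lift off.

>>> {"method": "move_arm", "body": {
  "increments": [
    [[0,0,0.7,0,0,0,1],[0,0,0.7,0,0,0,0.66],[0,0,0.7,0,0,0,0.66],[0,0,0.7,0,0,0,0.66],[0,0,0.7,0,0,0,0.66]]
  ]
}}

```text
time: 13.55
ee_pos: [0.6525, 0.1072, 0.0881]
tool_rot: [[0.51, -0.0, 0.86], [-0.86, -0.0, 0.51], [-0.0, -1.0, -0.0]]
contact_force: [0.6, 0.6, -0.3]
gripper_width: 0.0316
```

>>> {"method": "move_arm", "body": {
  "increments": [
    [[0,0,3,0,0,0,0.66],[0,0,15,0,0,0,0.66],[0,0,40,0,0,0,0.66],[0,0,70,0,0,0,0.66],[0,0,90,0,0,0,0.66]]
  ]
}}

```text
time: 14.05
ee_pos: [0.6529, 0.1073, 0.1817]
tool_rot: [[0.51, 0.002, 0.86], [-0.86, 0.0, 0.51], [0.001, -1.0, 0.002]]
contact_force: [1.1, 0.4, 0.9]
gripper_width: 0.0319
```

```bash
python3 - <<'E'
from h import *
for n in ("top","side"):
    I,d=optics.read_camera(n); cv2.imwrite(f"pics/{n}5.png",I)
    hsv=cv2.cvtColor(I,cv2.COLOR_BGR2HSV); m=cv2.inRange(hsv,(5,150,100),(18,255,255)); 
    M=np.zeros_like(m); M[150:260,230:380]=m[150:260,230:380]
    rr,cc=np.nonzero(M); 
    if len(rr):
        P=np.array([at_d(n,r,c,d[r,c]) for r,c in zip(rr,cc) if d[r,c]>0]); P=P[(P[:,2]>.09)&(P[:,2]<.13)]
        T=P[P[:,2]>.114]; print(n,len(P),len(T),P.mean(0),T.mean(0), rr.min(),rr.max(),cc.min(),cc.max())
    for l,z in (("latch_pivot",.087),("latch_knob",.121),("grip",.114)):
        for s in optics.spot_point(l,n)[:3]: print(l,round(s["score"],2),np.round(s["centre"],1),np.round(at_z(n,*s["centre"],z),4))
E
```

```text
top 0 0 [nan nan nan] [nan nan nan] 189 229 343 373
latch_pivot 0.76 [178.4 277.3] [0.5755 0.0912 0.087 ]
grip 0.64 [196.  354.4] [ 0.513  -0.1349  0.114 ]
grip 0.55 [149.8 266.3] [0.6586 0.1217 0.114 ]
grip 0.55 [219.2 379.2] [ 0.4428 -0.2043  0.114 ]
side 32 20 [0.57139277 0.02600445 0.11433124] [0.5721331  0.0269909  0.11939541] 209 217 317 321
latch_pivot 0.76 [207.7 312.8] [0.587  0.0821 0.087 ]
latch_knob 0.6 [206.4 320.2] [0.5836 0.0406 0.121 ]
grip 0.97 [307.8 325.7] [ 0.4131 -0.2471  0.114 ]
grip 0.89 [276.2 339. ] [ 0.4872 -0.1884  0.114 ]
grip 0.7 [187.5 330. ] [0.6625 0.11   0.114 ]<stdin>:9: RuntimeWarning: Mean of empty slice.
  ret = um.true_divide(
```

>>> {"method": "move_arm", "body": {
  "increments": [
    [[-16,-15,0,0,0,-7,0.55],[-32,-31,-5,0,0,-14,0.55],[-48,-46,-15,0,0,-21,0.55],[-64,-62,-28,0,0,-29,0.55],[-80,-77,-38,0,0,-36,0.55]]
  ]
}}

```text
time: 14.95
ee_pos: [0.5714, 0.0297, 0.1388]
tool_rot: [[-0.099, -0.001, 0.995], [-0.995, -0.0, -0.099], [0.0, -1.0, -0.001]]
contact_force: [0.0, -0.1, 0.1]
gripper_width: 0.0419
```

```bash
python3 - <<'E'
from h import *
s=bot.get_obs(); print(s["ee_pos"],s["joint_pos"])
I,d=optics.read_camera("side")
big=cv2.resize(I[150:250,260:380],None,fx=6,fy=6,interpolation=cv2.INTER_CUBIC)
z=np.array(s["tool_rot"])[:,2]; e=np.array(s["ee_pos"])
for P in (e,e+.021*z,e-.021*z):
    q=proj("side",[P,np.r_[P[:2],.121]])
    q=((q[:,::-1]-[260,150]+.5)*6).astype(int); cv2.line(big,tuple(q[0].tolist()),tuple(q[1].tolist()),(0,0,255),1)
cv2.imwrite("pics/side6.png",big)
E
```

```text
[0.57137916 0.02965715 0.1387844 ] [ 4.18267112e-01 -4.25635136e+00  1.01114731e+02 -2.81510972e-03
  8.32253775e+01  6.08063250e+00]
```

View pics/side6.png

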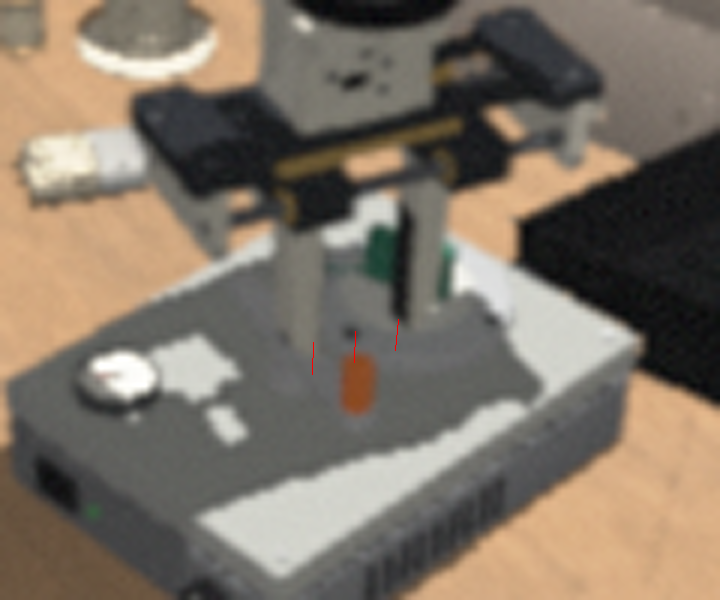

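The two fingers straddle the orange knob at (357, 385), and the TCP projected down to 121 mm lands on its top. Next I'll descend and grip lightly.

>>> {"method": "move_arm", "body": {
  "increments": [
    [[0,0,-10,0,0,0,0.55],[0,0,-22,0,0,0,0.55],[0,0,-32,0,0,0,0.55],[0,0,-37,0,0,0,0.55],[0,0,-37,0,0,0,0.7]]
  ],
  "newtons": 5
}}

```text
time: 15.5
ee_pos: [0.5723, 0.0306, 0.1021]
tool_rot: [[-0.092, -0.002, 0.996], [-0.996, -0.0, -0.092], [0.0, -1.0, -0.002]]
contact_force: [0.1, 0.5, -0.0]
gripper_width: 0.0374
```

>>> {"method": "move_arm", "body": {
  "increments": [
    [[0,0,0,0,0,0,0.8],[0,0,0,0,0,0,0.9],[0,0,0,0,0,0,1],[0,0,0,0,0,0,1],[0,0,0,0,0,0,1]]
  ]
}}

```text
time: 16.0
ee_pos: [0.5728, 0.0302, 0.1037]
tool_rot: [[-0.093, 0.001, 0.996], [-0.996, 0.0, -0.093], [-0.0, -1.0, 0.001]]
contact_force: [1.5, 0.4, 2.6]
gripper_width: 0.0148
```

>>> {"method": "move_arm", "body": {
  "increments": [
    [[-7.2,1.1,0.5,0,0,-7,1],[-14.1,3,1,0,0,-14,1],[-20.8,5.8,1,0,0,-21,1],[-27,9.3,1,0,0,-28,1],[-32.8,13.6,1,0,0,-35,1]]
  ]
}}

```text
time: 16.5
ee_pos: [0.5392, 0.0436, 0.1039]
tool_rot: [[-0.651, -0.001, 0.759], [-0.759, -0.001, -0.651], [0.001, -1.0, -0.0]]
contact_force: [2.1, -1.8, -3.4]
gripper_width: 0.0145
```

>>> {"method": "move_arm", "body": {
  "increments": [
    [[-5.2,5,0,0,0,-7,1],[-9.8,10.5,0,0,0,-14,1],[-13.7,16.6,0,0,0,-21,1],[-16.8,23.1,0,0,0,-28,1],[-16.8,23.1,0,0,0,-28,1]]
  ]
}}

```text
time: 17.0
ee_pos: [0.5225, 0.0674, 0.1039]
tool_rot: [[-0.93, -0.001, 0.368], [-0.368, 0.0, -0.93], [0.0, -1.0, -0.0]]
contact_force: [0.6, 0.4, -4.7]
gripper_width: 0.0149
```

>>> {"method": "move_arm", "body": {
  "increments": [
    [[-0.6,2,0,0,0,-2,1],[-1.2,4,0,0,0,-4,1],[-1.7,5.5,0,0,0,-5.5,1],[-1.7,5.5,0,0,0,-5.5,1]]
  ]
}}

```text
time: 17.4
ee_pos: [0.5209, 0.0723, 0.104]
tool_rot: [[-0.96, -0.001, 0.28], [-0.28, -0.0, -0.96], [0.001, -1.0, -0.0]]
contact_force: [-1.4, 0.1, -5.7]
gripper_width: 0.0149
```

>>> {"method": "move_arm", "body": {
  "increments": [
    [[-0.3,1,0,0,0,-1,1],[-0.5,2,0,0,0,-2,1],[-0.5,2,0,0,0,-2,1]]
  ]
}}

```text
time: 17.7
ee_pos: [0.5207, 0.0736, 0.104]
tool_rot: [[-0.97, -0.0, 0.244], [-0.244, -0.002, -0.97], [0.001, -1.0, 0.002]]
contact_force: [1.0, -8.4, -5.6]
gripper_width: 0.0147
```

>>> {"method": "move_arm", "body": {
  "increments": [
    [[-0.3,1,0,0,0,0,1],[-0.3,1,0,0,0,0,1]]
  ]
}}

```text
time: 17.9
ee_pos: [0.5205, 0.0745, 0.104]
tool_rot: [[-0.97, 0.0, 0.245], [-0.245, -0.002, -0.97], [0.0, -1.0, 0.002]]
contact_force: [1.6, -9.5, -7.4]
gripper_width: 0.0165
```

>>> {"method": "move_arm", "body": {
  "increments": [
    [[0.2,-0.8,-0.5,0,0,0,1],[0.2,-0.8,-0.5,0,0,0,0.65],[0.2,-0.8,-0.5,0,0,0,0.65],[0.2,-0.8,-0.5,0,0,0,0.65],[0.2,-0.8,-0.5,0,0,0,0.65]]
  ]
}}

```text
time: 18.4
ee_pos: [0.5207, 0.0748, 0.104]
tool_rot: [[-0.97, 0.0, 0.245], [-0.245, 0.0, -0.97], [-0.0, -1.0, -0.0]]
contact_force: [0.7, 0.4, -0.5]
gripper_width: 0.0323
```

>>> {"method": "move_arm", "body": {
  "increments": [
    [[0,0,10,0,0,0,0.65],[0,0,35,0,0,0,0.65],[0,0,80,0,0,0,0.65],[-15,-40,100,0,0,0,0.65],[-35,-80,110,0,0,0,0.65]]
  ]
}}

```text
time: 18.9
ee_pos: [0.4859, -0.0056, 0.217]
tool_rot: [[-0.969, 0.003, 0.247], [-0.247, -0.0, -0.969], [-0.003, -1.0, 0.001]]
contact_force: [0.6, -0.2, -0.5]
gripper_width: 0.0327
```

>>> {"method": "move_arm", "body": {
  "increments": [
    [[-10,-45,0,0,0,0,0.65],[-20,-90,0,0,0,0,0.65],[-30,-135,0,0,0,0,0.65],[-40,-180,0,0,0,0,0.65],[-40,-180,0,0,0,0,0.65]]
  ]
}}

```text
time: 19.4
ee_pos: [0.4443, -0.1894, 0.2146]
tool_rot: [[-0.971, 0.0, 0.24], [-0.24, -0.001, -0.971], [-0.0, -1.0, 0.001]]
contact_force: [-0.1, 1.7, -0.2]
gripper_width: 0.0322
```

```bash
python3 - <<'E'
from h import *
s=bot.get_obs(); print(s["ee_pos"],s["time"])
o=[]
for n,(r0,r1,c0,c1),f in (("top",(125,205,235,325),5),("side",(170,250,265,355),5)):
    I,d=optics.read_camera(n); cv2.imwrite(f"pics/{n}7.png",I); o.append(cv2.resize(I[r0:r1,c0:c1],None,fx=f-1,fy=f-1,interpolation=cv2.INTER_CUBIC))
    hsv=cv2.cvtColor(I,cv2.COLOR_BGR2HSV); m=cv2.inRange(hsv,(5,150,100),(18,255,255)); M=np.zeros_like(m); M[r0:r1,c0:c1]=m[r0:r1,c0:c1]
    rr,cc=np.nonzero(M); P=np.array([at_d(n,r,c,d[r,c]) for r,c in zip(rr,cc) if d[r,c]>0]); print("knob",P[P[:,2]>.09].mean(0) if len(P) else None)
    P=np.array([at_d(n,r,c,d[r,c]) for r in range(r0,r1) for c in range(c0,c1) if d[r,c]>0])
    hh=np.hypot(P[:,0]-.6525,P[:,1]-.1073); q=P[(hh>.026)&(hh<.031)&(P[:,0]>.655)]; print("flange z",np.median(q[:,2]),len(q)); q=P[(hh>.04)&(hh<.048)&(P[:,0]>.65)]; print("collar z",np.median(q[:,2]),len(q)); q=P[hh<.006]; print("grip z",np.median(q[:,2]))
cv2.imwrite("pics/final.png",np.hstack(o))
E
```

```text
[ 0.44432687 -0.18935313  0.21460224] 19.4
knob [0.52055243 0.07592024 0.11659654]
flange z 0.08425660622879416 48
collar z 0.07967837287661328 123
grip z 0.11396743318788238
knob [0.51772549 0.06876957 0.11376894]
flange z nan 0
collar z nan 0
grip z nan
  return _methods._mean(a, axis=axis, dtype=dtype,
  ret = ret.dtype.type(ret / rcount)
```

View pics/final.png

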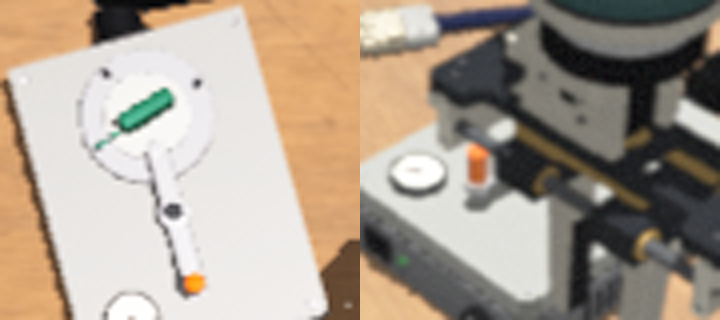

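The final crop shows the cartridge seated and the latch nose over the flange in line with the trap. The grip is at (110, 145) with its mark pointing at the collar's green mark at (145, 100), and the knob is at (283, 193). Measured heights are flange 84 mm, collar 80 mm and grip top 114 mm, which matches fully home.

```bash
python3 -c "
from workcell import bot
print(bot.job_done())"
```

```text
the job is handed in; nothing more can be done
None
```

The fresh cartridge with the green grip is fully seated in the well, and the latch is swung over its flange to the stop. I handed the job in at about 19.5 s of the 72 s allowed.

**Fit:** The key went into the slot on the way down with no noticeable force and no searching turn. The flange came to rest at the expected height, with at most about 9 N of downward contact force. In the last top view the flange is at 84 mm (85 nominal), the collar at 80 mm and the grip top at 114 mm, which is the fully home height. The flange mark also lines up with the collar's green mark.

**Latch:** I turned it by the knob until it met its stop, with a reaction of about 9 N. In the last top view it lies along the trap's axis with its nose over the flange.

**Not confirmed:**
- In the last side view the gripper hid the well, so the final height check rests on the top camera alone.
- The arm was about 10 cm clear of the trap and touching nothing when I handed in.
- I did not re-measure the used cartridge, the yellow look-alikes or the other things on the table. No unexpected contact showed up in the forces while moving past them.

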